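# Stack the culture-dish trays

## Task

Lay the loose culture dish flat in the empty lower tray, then pick the other tray up by its blue handle, keep it level, and stack it on the lower tray so that all four corner lugs drop into the sockets and it sits flush on the blue rim. The rim has play and rarely sits centred, so find the sockets gently by feel, never ramming or dropping the tray; let go at the end and leave the other things where they stand.

Things in the scene. Friction and masses are not known exactly. Their poses are not given: they have to be found in the camera images.
- lower_tray: Lower tray, fixed to the worktop: open white shell 216 x 146 mm, 30 mm high, wall 4 mm, floor's upper face about 4 mm above the worktop; on it lies a blue stacking rim (see rim_level). Origin: centre of the shell's underside; x along its long side, y along its short side, z up.
- rim_level (a point): Point above the SHELL's centre, 42 mm up, level with the rim's top. Rim: 220 x 150 mm, 12 mm thick, opening 160 x 130; square through sockets 14.5 mm wide at +-95 (x), +-60 mm (y) from the RIM's centre, each mid-width of a 30 mm wide end bar. The rim is not turned, but its centre lies up to 7 mm from this point in x and in y, unmeasured. It is stiff: holds still below 35 N.
- upper_tray: Upper tray, loose, white, 220 x 150 mm, 0.25 to 0.45 kg. Origin: centre between the lugs' lower ends; x along its long side, y short side, z up; half a turn fits too. Plate underside 9 mm, wall top 33 mm above the origin. Two dishes are fixed in it at 64 mm either way in x, tops 29 mm up. Seated, its origin is 33 mm above the lower tray's; with lugs on top of the rim, 42 mm. Never press it down with over 35 N.
- lug (a point): Lower end of one of the upper tray's four round blue corner lugs, the one at +x, +y: they stand 95 mm either way in x and 60 mm either way in y from the tray's centre, 9 mm long, 12 mm in diameter, tapering to 10 mm over the last 2.5 mm.
- handle_mid (a point): Middle of the upper tray's blue handle: a straight level bar along the tray's y, over its centre, 12 mm wide, 16 mm high, 136 mm long; this point is 75 mm above the tray's origin at rest. Sprung on two posts, 0.5 N per mm, stops 12 mm up and 18 mm down: the tray hangs 5 to 9 mm lower when lifted, and the handle gives when pressed down.
- dish: The loose culture dish, round, lidded (the lid is fixed), 66 mm in diameter, 16 mm high, about 20 g. Origin: centre of its underside; z up. It stands on the worktop between the trays; grasp it across the rim.
- pcr_rack_yellow: Bystander: yellow rack, 111 x 72 x 40 mm; origin under its centre.
- tube_carton: Bystander: open white and blue carton, 80 x 79 x 110 mm; origin under its centre.
- tip_box: Bystander: grey box with a clear lid, 84 x 128 x 99 mm; origin under its centre.
Not all that is in view belongs to the job. Of the things like the dish, leave any that is green; of the rest the smaller one is meant.

How it is judged:
By the outcome, as a careful person would: the job done as asked, in the order asked, and still so for the second after the job is handed in, with the robot touching nothing.
It also fails if it takes over 72 s, if anything falls off the work surface, if the arm or the gripper's body presses on something with over 40 N, if the wrist force passes 120 N, or if a joint passes its speed limit or range.

## Robot

A 7-joint arm with a two-finger parallel gripper is mounted at the origin on a cart in front of the work surface, level with it; the furniture and walls round the work are solid. World frame = base frame: x ahead of the robot, y to its left, z up, the work surface at z = 0. Lengths are in m, angles in degrees, forces in N, time in s.
With the tool pointing down it reaches from about 0.4 to 0.925 m from the base axis. Payload 4.1 kg.
Tool frame: the origin (TCP) lies midway between the tips of the shut fingers; the grasp point (between the pads) lies 19 mm behind it; x points along the fingers, z is the direction in which the jaws open and shut, and the axes are right-handed (so a half turn about x gives the same grasp; the last joint's range is limited). The gripper opens to 85 mm and grips with 20 to 120 N. Pads are 22 mm wide; open, the fingers measure 114 mm over their backs; the gripper's body (76 mm by 85 mm) begins 54 mm behind the grasp point. The pads swing forward as they close: fully open they stand 13 mm farther back than shut.
Start: joints at [-74.141, 22.827, 2.584, 88.041, -1.071, 69.15, -2.905], TCP at [0.239, 0.605, 0.231] pointing down, gripper open.
Joint ranges: [-161.44, 161.44], [-28.35, 127.94], [-78.24, 83.42], [0, 140.83], [-78.03, 258.03], [13.02, 114.36], [-168.23, 168.23]. Speed limits (degrees/s): [147.25, 147.25, 180, 180, 180, 180, 180].

## Interface

Orientations are given as a 3x3 rotation matrix whose columns are the frame's x, y, z axes.
In Python, from bench import observe, eyes, robot gives the robot as it stands. The module is installed in compiled form; this text tells all that it offers.
- The arm moves only by the tool drive_tool, never from a script. Its argument "commands" is a list of rows, each a list of 5 numbers: the finger opening in m, from 0 to 0.0854, then the shift along the tool's x, y, z in m, then the turn about the tool's x in units of 5 degrees (1.0 is 5 degrees). In form: [[gripper, dx, dy, dz, turn], ...]. A call has 1 to 8 rows; each row is the pose to reach, as a shift and turn from the pose commanded when the call began, along the tool's axes at that moment; what a row does not reach only later rows make up. A row lasts 1/10 s, in which the tool goes at most 50 mm and 8.59 degrees, less where a joint would pass 70% of its speed; a pose out of reach is approached as far as the arm can. A call with a gripper value outside its range is refused whole. The fingers move at their own pace and stop on an object; "squeeze" is the grip in N (left out, the last holds). Time passes only in rows, so rows that repeat a pose let the fingers close. It gives the time, the measured TCP pose, the force and the opening at its end, in the units of the state.
- observe(): the state, without advancing time (a new reading comes with each control period).
- eyes.capture(name): name is "scene" or "side" or "wrist"; returns (picture, depth): 420x560x3 uint8, red, green, blue; 420x560 float32, m along the optical axis (not along the pixel's ray), 0 where there is no reading.
- eyes.get_calibration(name): a dict with "K" (3x3 intrinsics, pixels), "k1" (the pictures are not rectified: a ray, as slopes to the right and down, at radius r is drawn at 1 + k1 r^2 times it, then the intrinsics apply), "pose" (4x4, takes a point from camera to world coordinates). Camera axes: x right, y up, looking along -z (the intrinsics and any distortion apply to the point x, -y, -z); pixel columns grow to the right and rows downward; lengths in m; the calibration is good to about 2 mm. A picture is of the moment at which its call begins: read the wrist's pose just before it. get_calibration takes no time and is no camera call; for the wrist camera it gives the pose at the moment of the call.
- robot.job_done(): hands the job in, once; it reports no verdict.
The state is a dict: "t": time; "q": joint angles; "joint_velocities": joint speeds; "effort": joint torques, N m; "ee_pos": TCP position; "tcp_rot": TCP orientation; "contact_force": force on the tool from outside, world axes, zero at the start; "moment": the same for the moment, N m; "width": opening from 0.0 (shut) to 1.0 (fully open).
Only numpy, scipy, OpenCV 4.12 (cv2) and the standard library are available. Lean on these libraries where they do the work, as an engineer would, in place of code of your own. Each camera call takes 0.05 s, during which the arm holds its last target. There are 200 camera calls.

## Working session

There is one attempt and no reset: what is moved stays moved. The work goes in short steps, Python scripts to look and compute and a tool call to move; the robot and the scene stay as the last step left them, time stands still between calls to the robot, and variables do not carry over. Pictures are saved under pics/ and viewed, on a budget of 10 in all, crops included, one or two more only if the job needs it, and the job is handed in when it is done.

Besides the shell and the picture viewer there is one more tool, called after ">>>" by a JSON object that holds its "name" and its "arguments". drive_tool: Moves the arm, as the interface text tells. Its arguments: {"type":"object","properties":{"commands":{"type":"array"},"squeeze":{"type":"number"}},"required":["commands"]}

```bash
mkdir -p pics
cat > h.py <<'E'
import numpy as np, cv2
from bench import observe, eyes, robot
def cap(n):
    c=eyes.get_calibration(n); p,d=eyes.capture(n); return p,d,c
def rays(c,uv):
    uv=np.atleast_2d(np.asarray(uv,float)); K=np.array(c["K"])
    s=cv2.undistortPoints(uv[:,None],K,np.array([c["k1"],0,0,0.]))[:,0]
    T=np.array(c["pose"]); d=np.c_[s[:,0],-s[:,1],-np.ones(len(s))]
    return T[:3,3],d@T[:3,:3].T
def onplane(c,uv,z):
    o,d=rays(c,uv); return o+d*((z-o[2])/d[:,2])[:,None]
def cloud(c,dep):
    v,u=np.mgrid[:dep.shape[0],:dep.shape[1]]
    o,d=rays(c,np.c_[u.ravel(),v.ravel()])
    return (o+d*dep.ravel()[:,None]).reshape(*dep.shape,3)
def save(n,p): cv2.imwrite("pics/"+n+".png",p[:,:,::-1])
def tool(v):  # world shift -> tool axes
    return np.array(observe()["tcp_rot"]).T@np.array(v)
E
python3 - <<'E'
from h import *
s=observe()
for k in s: print(k,np.round(s[k],3).tolist())
P=[]
for n in ("scene","side"):
    p,d,c=cap(n); np.savez("pics/"+n+"0.npz",p=p,d=d,c=c,allow_pickle=True); P.append(p)
    print(n,np.round(c["pose"],3).tolist(),c["K"][0][0],c["k1"])
save("a_scene",P[0]);save("a_side",P[1])
E
```

```text
t 0.0
q [-74.141, 22.872, 2.578, 88.117, -1.072, 69.149, -2.905]
joint_velocities [-0.036, 0.006, 0.0, 0.084, -0.051, -0.027, 0.014]
effort [-0.001, -47.513, 1.365, -25.423, 0.012, 0.009, -0.0]
ee_pos [0.238, 0.604, 0.23]
tcp_rot [[-0.001, -0.93, 0.367], [-0.002, 0.367, 0.93], [-1.0, -0.0, -0.002]]
contact_force [0.447, 0.378, 0.519]
moment [-0.001, -0.008, -0.013]
width 1.001
scene [[-0.269, 0.846, -0.461, -0.117], [-0.963, -0.237, 0.128, 0.237], [-0.001, 0.478, 0.878, 1.345], [0.0, 0.0, 0.0, 1.0]] 489.3804912018595 -0.0890980493669278
side [[0.563, 0.611, -0.555, -0.208], [-0.826, 0.4, -0.397, -0.506], [-0.02, 0.683, 0.731, 1.065], [0.0, 0.0, 0.0, 1.0]] 450.8076839718996 0.050814411787267484
```

View pics/a_scene.png

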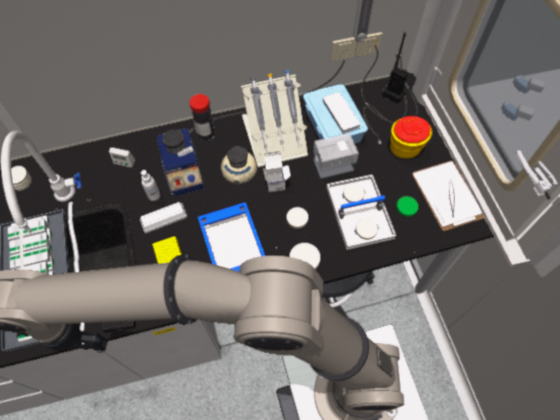

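View pics/a_side.png

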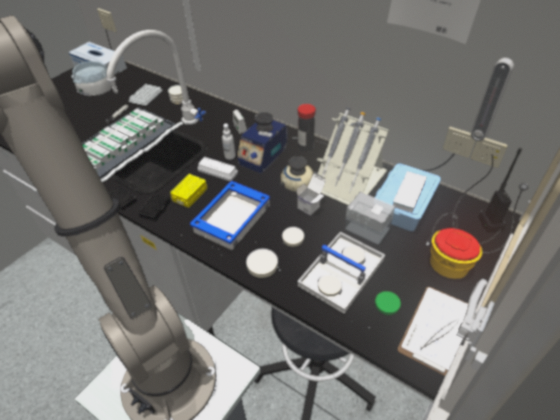

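Both views show the lower tray with its blue rim (scene 233,238; side 232,212), the upper tray with its blue handle bar (scene 362,205; side 344,258) and three dish-like things:
- White dish at scene (297,217) / side (293,236).
- White dish at scene (305,257) / side (262,263).
- Green dish at scene (407,205), to be left alone.

Next I measure their sizes and confirm in a crop.

Run:
```python
from h import *
D={}
for n in ("scene","side"):
    f=np.load("pics/"+n+"0.npz",allow_pickle=True); D[n]=(f["p"],f["d"],f["c"].item())
hsv={n:cv2.cvtColor(D[n][0],cv2.COLOR_RGB2HSV) for n in D}
for n in D:
    p,d,c=D[n]; X=cloud(c,d)
    w=((hsv[n][...,2]>150)&(hsv[n][...,1]<70)).astype(np.uint8)
    k,l,st,ce=cv2.connectedComponentsWithStats(w)
    for s in ({"scene":(297,217),"side":(293,236)}[n],{"scene":(305,257),"side":(262,263)}[n]):
        m=(l==l[s[1],s[0]]).astype(np.uint8); cn=cv2.findContours(m,0,1)[0][0]
        z=np.nanmedian(X[m>0][:,2]); q=onplane(c,cn[:,0],0.014).astype(np.float32)
        (x,y),r=cv2.minEnclosingCircle(q[:,:2].copy()); print(n,s,"z",z,"c",x,y,"diam",2*r, st[l[s[1],s[0]]])
    b=((hsv[n][...,0]>100)&(hsv[n][...,0]<130)&(hsv[n][...,1]>150)&(hsv[n][...,2]>90)).astype(np.uint8)
    k,l,st,ce=cv2.connectedComponentsWithStats(b)
    for i in range(1,k):
        if st[i,4]>200:
            m=l==i; Q=X[m&(d>0)]; print(n,"blue",st[i],"zmed",np.median(Q[:,2]),"mean",Q.mean(0).round(4))
            cn=np.argwhere(m)[:,::-1]
            z={True:0.042,False:0.083}[np.median(Q[:,2])<.06]
            q=onplane(c,cn,z)[:,:2].astype(np.float32); print("  rect",cv2.minAreaRect(q.copy()), cv2.boxPoints(cv2.minAreaRect(q.copy())).round(3).tolist())
p=D["side"][0]; save("b_crop",cv2.resize(p[190:310,200:420],None,fx=3.5,fy=3.5,interpolation=2))
```

```text
scene (297, 217) z 0.015946989746461027 c 0.5381935834884644 0.003401488298550248 diam 0.06793197989463806 [287 207  21  20 338]
scene (305, 257) z 0.0062539460503017175 c 0.4808935523033142 0.13213782012462616 diam 0.36111825704574585 [ 205  213  115   60 3237]
scene blue [159 137  36  31 299] zmed 0.11858098769761094 mean [0.7791 0.3217 0.1186]
  rect ((0.8402857780456543, 0.3141820430755615), (0.12208591401576996, 0.0919085294008255), 2.567016124725342) [[0.7770000100135803, 0.3569999933242798], [0.781000018119812, 0.26600000262260437], [0.902999997138977, 0.2709999978542328], [0.8989999890327454, 0.3630000054836273]]
scene blue [197 202  68  62 854] zmed 0.04072680073525836 mean [0.564  0.2157 0.0356]
  rect ((0.5191484093666077, 0.21524587273597717), (0.18741850554943085, 0.15501172840595245), 3.9788689613342285) [[0.41999998688697815, 0.28600001335144043], [0.4309999942779541, 0.13099999725818634], [0.6179999709129333, 0.14399999380111694], [0.6069999933242798, 0.29899999499320984]]
side (293, 236) z 0.015708464146772738 c 0.5370039343833923 0.0017658277647569776 diam 0.07047969102859497 [282 227  22  18 300]
side (262, 263) z 0.021985790559461593 c 0.403621643781662 0.02381516806781292 diam 0.09413022547960281 [247 249  31  26 633]
side blue [ 190  181   80   62 1055] zmed 0.040451814540760744 mean [0.5009 0.2234 0.0357]
  rect ((0.49789494276046753, 0.21314314007759094), (0.23001283407211304, 0.15703299641609192), 3.8896055221557617) [[0.3779999911785126, 0.2840000092983246], [0.3880000114440918, 0.12700000405311584], [0.6179999709129333, 0.14300000667572021], [0.6069999933242798, 0.29899999499320984]]
```

View pics/b_crop.png

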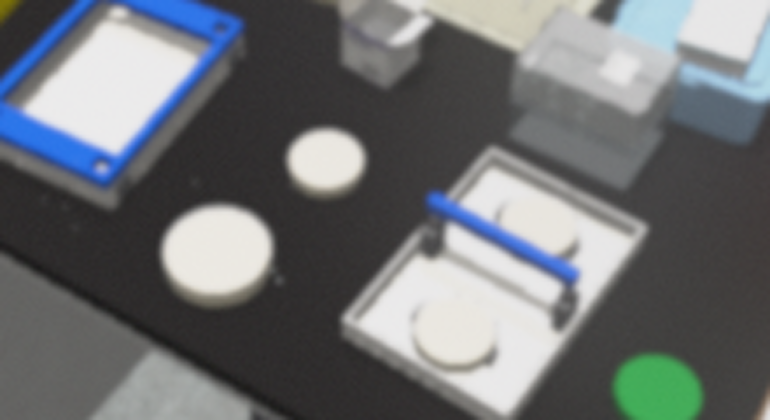

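The smaller white dish at side (293,236), crop (326,160), measures about 67 mm and stands at (0.537, 0.003). The other white one measures about 94 mm, and the third is green, so the first is the one meant. Next I find the handle and upper tray, and check the rim.

Run:
```python
from h import *
R={}
for n,box,seedw in (("scene",(325,170,400,250),None),("side",(298,232,386,308),None)):
    f=np.load("pics/"+n+"0.npz",allow_pickle=True); p,d,c=f["p"],f["d"],f["c"].item()
    h=cv2.cvtColor(p,cv2.COLOR_RGB2HSV); x0,y0,x1,y1=box
    roi=np.zeros(h.shape[:2],bool); roi[y0:y1,x0:x1]=1
    b=roi&(h[...,0]>100)&(h[...,0]<130)&(h[...,1]>130)&(h[...,2]>60)
    uv=np.argwhere(b)[:,::-1]; r=cv2.minAreaRect(onplane(c,uv,0.081)[:,:2].astype(np.float32)); print(n,len(uv),"handle",r,cv2.boxPoints(r).round(3).tolist())
    R[n]=(c,uv[uv[:,0]<=uv[:,0].min()+1].mean(0),uv[uv[:,0]>=uv[:,0].max()-1].mean(0))
    w=(roi&(h[...,2]>110)&(h[...,1]<60)).astype(np.uint8); w=cv2.morphologyEx(w|b.astype(np.uint8),cv2.MORPH_CLOSE,np.ones((7,7)))
    k,l,st,ce=cv2.connectedComponentsWithStats(w); i=1+st[1:,4].argmax()
    uv=np.argwhere(l==i)[:,::-1]; r=cv2.minAreaRect(onplane(c,uv,0.033)[:,:2].astype(np.float32)); print(" tray",r,cv2.boxPoints(r).round(3).tolist())
for k in (1,2):
    o1,d1=rays(R["scene"][0],R["scene"][k]);o2,d2=rays(R["side"][0],R["side"][k])
    d1,d2=d1[0],d2[0]; s=np.linalg.lstsq(np.c_[d1,-d2],o2-o1,rcond=None)[0]; print("end",(o1+d1*s[0]).round(4),(o2+d2*s[1]).round(4))
```

```text
scene 178 handle ((0.5009026527404785, -0.18875598907470703), (0.13720054924488068, 0.017710881307721138), 86.95845031738281) [[0.4880000054836273, -0.25699999928474426], [0.5059999823570251, -0.257999986410141], [0.5130000114440918, -0.12099999934434891], [0.4959999918937683, -0.11999999731779099]]
 tray ((0.49941784143447876, -0.19159919023513794), (0.1670781373977661, 0.23082733154296875), 87.7300033569336) [[0.38100001215934753, -0.2709999978542328], [0.6110000014305115, -0.2800000011920929], [0.6179999709129333, -0.11299999803304672], [0.3869999945163727, -0.10400000214576721]]
side 160 handle ((0.497393399477005, -0.1869102418422699), (0.13253332674503326, 0.018131233751773834), 85.97756958007812) [[0.48399999737739563, -0.25200000405311584], [0.5019999742507935, -0.2540000081062317], [0.5109999775886536, -0.12099999934434891], [0.49300000071525574, -0.11999999731779099]]
 tray ((0.532785177230835, -0.1857036054134369), (0.16756418347358704, 0.30676060914993286), 88.11810302734375) [[0.37700000405311584, -0.2639999985694885], [0.6830000281333923, -0.27399998903274536], [0.6890000104904175, -0.10700000077486038], [0.38199999928474426, -0.09700000286102295]]
end [ 0.5031 -0.123   0.0778] [ 0.502  -0.1226  0.0771]
end [ 0.4934 -0.2521  0.0885] [ 0.4919 -0.2515  0.0876]
```

>>> {"name": "drive_tool", "arguments": {"commands": [[0.0854, 0, -0.5, -0.45, 12.9], [0.0854, 0, -0.5, -0.45, 12.9], [0.0854, 0, -0.5, -0.45, 12.9], [0.0854, 0, -0.5, -0.45, 12.9], [0.0854, 0, -0.5, -0.45, 12.9], [0.0854, 0, -0.5, -0.45, 12.9], [0.0854, 0, -0.5, -0.45, 12.9], [0.0854, 0, -0.5, -0.45, 12.9]], "squeeze": 40}}

```text
t: 0.9
ee_pos: [0.4172, 0.2446, 0.2312]
tcp_rot: [[-0.0, -0.065, 0.998], [0.0, 0.998, 0.065], [-1.0, 0.0, -0.0]]
contact_force: [0.8, 1.5, 0.9]
width: 0.995
```

Run:
```python
from h import *
p,d,c=cap("wrist"); print(np.round(c["pose"],3).tolist(),c["K"][0][0],c["k1"],observe()["ee_pos"])
np.savez("pics/w1.npz",p=p,d=d,c=c); save("c_w1",p)
```

```text
[[0.998, -0.063, -0.017, 0.413], [0.065, 0.961, 0.268, 0.313], [-0.001, -0.269, 0.963, 0.374], [0.0, 0.0, 0.0, 1.0]] 359.1940106426277 -0.034151608874845564 [0.4215512  0.23481467 0.23138462]
```

View pics/c_w1.png

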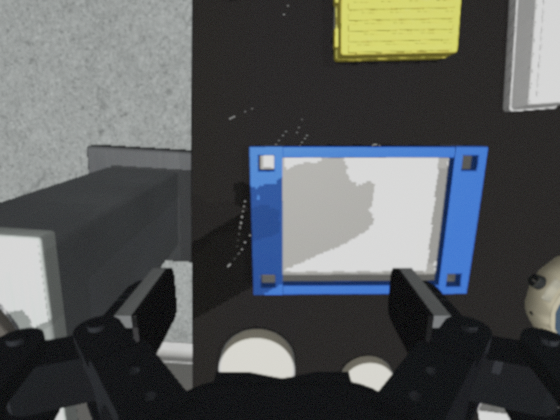

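>>> {"name": "drive_tool", "arguments": {"commands": [[0.0854, 0, -0.249, 0.104, 0], [0.0854, 0, -0.249, 0.104, 0], [0.0854, 0, -0.249, 0.104, 0], [0.0854, 0, -0.249, 0.104, 0], [0.0854, 0, -0.249, 0.104, 0], [0.0854, 0, -0.249, 0.104, 0], [0.0854, 0, -0.249, 0.104, 0]]}}

```text
t: 1.65
ee_pos: [0.5386, 0.0013, 0.2312]
tcp_rot: [[0.0, -0.062, 0.998], [-0.002, 0.998, 0.062], [-1.0, -0.002, 0.0]]
contact_force: [0.6, -0.8, 0.6]
width: 1.0
```

Wrist view shows all four rim sockets at about (267,162), (469,162), (268,280), (453,279). I measure these and the dish.

```bash
cat >> h.py <<'E'
def rim(p,c,zt=0.042):
    h=cv2.cvtColor(p,cv2.COLOR_RGB2HSV); b=((h[...,0]>100)&(h[...,0]<130)&(h[...,1]>130)&(h[...,2]>70)).astype(np.uint8)
    k,l,st,ce=cv2.connectedComponentsWithStats(b); i=1+st[1:,4].argmax(); m=(l==i).astype(np.uint8)
    cs,hi=cv2.findContours(m,cv2.RETR_CCOMP,cv2.CHAIN_APPROX_NONE); out=[]
    for q,hh in zip(cs,hi[0]):
        if len(q)<8: continue
        Q=onplane(c,q[:,0],zt)[:,:2].astype(np.float32); r=cv2.minAreaRect(Q)
        out.append((hh[3]>=0,r[0],sorted(r[1]),r[2],q[:,0].mean(0)))
        print("hole" if hh[3]>=0 else "outer",np.round(r[0],4),np.round(r[1],4),round(r[2],2),q[:,0].mean(0).round(0))
    return out
E
python3 - <<'E'
from h import *
f=np.load("pics/w1.npz",allow_pickle=True); rim(f["p"],f["c"].item())
p,d,c=cap("wrist"); np.savez("pics/w2.npz",p=p,d=d,c=c); o=observe(); print(o["ee_pos"])
X=cloud(c,d); h=cv2.cvtColor(p,cv2.COLOR_RGB2HSV); m=((X[...,2]>.011)&(X[...,2]<.022)&(d>0)&(np.hypot(X[...,0]-.5375,X[...,1]-.0025)<.05)).astype(np.uint8)
w=((h[...,2]>120)&(h[...,1]<70)&(np.hypot(X[...,0]-.5375,X[...,1]-.0025)<.05)).astype(np.uint8)
for m in(m,w):
    cn=max(cv2.findContours(m,0,1)[0],key=len); Q=onplane(c,cn[:,0],0.016)[:,:2].astype(np.float32); print(cv2.minEnclosingCircle(Q),cn[:,0].mean(0))
print(np.median(X[w>0],0))
E
```

```text
outer [0.4994 0.2131] [0.2225 0.1525] 3.9 [360. 213.]
hole [0.5951 0.1621] [0.0112 0.0101] 3.38 [451. 278.]
hole [0.4088 0.1494] [0.0163 0.0122] 3.76 [268. 278.]
hole [0.5873 0.2797] [0.0111 0.0149] 3.96 [467. 162.]
hole [0.4015 0.2677] [0.0168 0.0157] 3.7 [267. 162.]
[0.53783571 0.00420695 0.23087113]
((0.5370664596557617, 0.002223657676950097), 0.03318885713815689) [280.82681564 179.65363128]
((0.5370972752571106, 0.002176885725930333), 0.03315271437168121) [280.97802198 179.55494505]
[0.53610875 0.004968   0.01673347]
```

>>> {"name": "drive_tool", "arguments": {"commands": [[0.0854, 0.05, -0.001, -0.001, 0], [0.0854, 0.1, -0.001, -0.001, 0], [0.0854, 0.15, -0.001, -0.001, 0], [0.0854, 0.19, -0.001, -0.001, 0], [0.0854, 0.215, -0.001, -0.001, 0], [0.0854, 0.23, -0.001, -0.001, 0], [0.0854, 0.234, -0.001, -0.001, 0], [0.0854, 0.234, -0.001, -0.001, 0]], "squeeze": 25}}

```text
t: 2.5
ee_pos: [0.5373, 0.0054, -0.0024]
tcp_rot: [[0.0, -0.071, 0.998], [0.001, 0.998, 0.071], [-1.0, 0.001, 0.0]]
contact_force: [-0.2, 0.2, 0.2]
width: 0.998
```

>>> {"name": "drive_tool", "arguments": {"commands": [[0.055, 0, 0, 0, 0], [0.055, 0, 0, 0, 0], [0.055, 0, 0, 0, 0], [0.055, 0, 0, 0, 0]]}}

```text
t: 2.9
ee_pos: [0.5384, 0.0047, -0.0008]
tcp_rot: [[0.003, -0.069, 0.998], [0.001, 0.998, 0.069], [-1.0, 0.001, 0.003]]
contact_force: [-0.2, 0.4, 5.7]
width: 0.742
```

>>> {"name": "drive_tool", "arguments": {"commands": [[0.055, -0.01, 0, 0, 0], [0.055, -0.05, 0, 0, 0], [0.055, -0.1, 0, 0, 0], [0.055, -0.1, 0.05, -0.006, 0], [0.055, -0.1, 0.1, -0.012, 0], [0.055, -0.1, 0.15, -0.018, 0], [0.055, -0.1, 0.19, -0.022, 0], [0.055, -0.1, 0.213, -0.024, 0]]}}

```text
t: 3.7
ee_pos: [0.4973, 0.2202, 0.0985]
tcp_rot: [[0.001, -0.075, 0.997], [0.003, 0.997, 0.075], [-1.0, 0.003, 0.001]]
contact_force: [0.9, 0.1, 0.3]
width: 0.74
```

Run:
```python
from h import *
o=observe(); print(o["ee_pos"],o["width"],o["contact_force"])
p,d,c=cap("wrist"); save("d_w3",p); np.savez("pics/w3.npz",p=p,d=d,c=c); rim(p,c)
```

```text
[0.49731884 0.22017275 0.0985351 ] 0.7396932847029097 [0.92020965 0.09362216 0.27433308]
outer [0.4987 0.224 ] [0.2216 0.1287] 3.9 [285. 180.]
hole [0.5893 0.2799] [0.0154 0.0147] 4.53 [456. 143.]
hole [0.401  0.2667] [0.0149 0.0142] 3.95 [114. 141.]
```

View pics/d_w3.png

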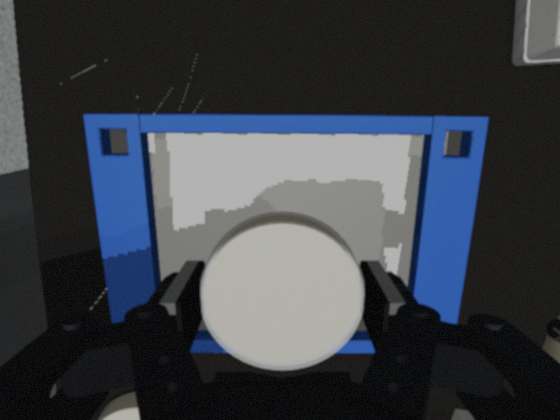

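The dish is held level between the pads over the rim opening. The two visible sockets give rim centre (0.4993, 0.2134), which agrees with the first look. Lowering it now.

>>> {"name": "drive_tool", "arguments": {"commands": [[0.055, 0.0, -0.005, 0, 0], [0.055, 0.04, -0.005, 0, 0], [0.055, 0.07, -0.005, 0, 0], [0.055, 0.084, -0.005, 0, 0], [0.055, 0.09, -0.005, 0, 0], [0.055, 0.092, -0.005, 0, 0], [0.055, 0.094, -0.005, 0, 0], [0.055, 0.094, -0.005, 0, 0]]}}

```text
t: 4.55
ee_pos: [0.4995, 0.2104, 0.0042]
tcp_rot: [[0.002, -0.069, 0.998], [0.001, 0.998, 0.069], [-1.0, 0.001, 0.002]]
contact_force: [0.5, -1.0, 0.1]
width: 0.744
```

>>> {"name": "drive_tool", "arguments": {"commands": [[0.055, 0.001, 0, 0, 0], [0.055, 0.002, 0, 0, 0], [0.055, 0.002, 0, 0, 0]]}}

```text
t: 4.85
ee_pos: [0.4994, 0.2106, 0.0032]
tcp_rot: [[0.001, -0.069, 0.998], [0.002, 0.998, 0.069], [-1.0, 0.001, 0.001]]
contact_force: [-2.5, -1.2, 11.3]
width: 0.747
```

>>> {"name": "drive_tool", "arguments": {"commands": [[0.075, 0, 0, 0, 0], [0.0854, 0, 0, 0, 0], [0.0854, 0, 0, 0, 0], [0.0854, -0.02, 0, 0, 0], [0.0854, -0.06, 0, 0, 0], [0.0854, -0.11, 0, 0, 0], [0.0854, -0.16, 0, 0, 0]]}}

```text
t: 5.55
ee_pos: [0.498, 0.2098, 0.1625]
tcp_rot: [[-0.001, -0.069, 0.998], [-0.001, 0.998, 0.069], [-1.0, -0.001, -0.001]]
contact_force: [0.6, 2.0, -0.5]
width: 0.997
```

Run:
```python
from h import *
p,d,c=cap("wrist"); np.savez("pics/w4.npz",p=p,d=d,c=c); rim(p,c); X=cloud(c,d)
m=((X[...,2]>.014)&(X[...,2]<.03)&(d>0)&(np.hypot(X[...,0]-.4995,X[...,1]-.21)<.05)).astype(np.uint8)
cn=max(cv2.findContours(m,0,1)[0],key=len); print(cv2.minEnclosingCircle(onplane(c,cn[:,0],0.02)[:,:2].astype(np.float32)),len(cn))
Q=X[m>0]; A=np.c_[Q[:,:2]-Q[:,:2].mean(0),np.ones(len(Q))]; print("plane",np.linalg.lstsq(A,Q[:,2],rcond=None)[0], np.percentile(Q[:,2],[5,50,95]))
```

```text
outer [0.4994 0.2128] [0.2221 0.1516] 3.87 [285. 190.]
hole [0.4991 0.2152] [0.1575 0.1279] 3.95 [285. 191.]
hole [0.5875 0.2792] [0.0134 0.0167] 4.26 [414. 120.]
hole [0.4029 0.2666] [0.0134 0.0161] 5.85 [155. 120.]
((0.4987262189388275, 0.20848384499549866), 0.033329278230667114) 223
plane [-4.26078836e-06 -3.88879769e-03  2.05920443e-02] [0.01937374 0.02062692 0.02174632]
```

>>> {"name": "drive_tool", "arguments": {"commands": [[0.0854, -0.06, -0.398, -0.0255, 1.5], [0.0854, -0.06, -0.398, -0.0255, 1.5], [0.0854, -0.06, -0.398, -0.0255, 1.5], [0.0854, -0.06, -0.398, -0.0255, 1.5], [0.0854, -0.06, -0.398, -0.0255, 1.5], [0.0854, -0.06, -0.398, -0.0255, 1.5], [0.0854, -0.06, -0.398, -0.0255, 1.5], [0.0854, -0.06, -0.398, -0.0255, 1.5]]}}

```text
t: 6.4
ee_pos: [0.5004, -0.187, 0.2211]
tcp_rot: [[0.001, 0.061, 0.998], [0.001, 0.998, -0.061], [-1.0, 0.001, 0.0]]
contact_force: [1.0, -0.0, -0.3]
width: 1.0
```

>>> {"name": "drive_tool", "arguments": {"commands": [[0.0854, 0, -0.005, 0, 0], [0.0854, 0, -0.005, 0, 0]]}}

```text
t: 6.6
ee_pos: [0.4998, -0.1924, 0.2208]
tcp_rot: [[0.0, 0.066, 0.998], [-0.0, 0.998, -0.066], [-1.0, -0.0, 0.0]]
contact_force: [-0.3, 0.3, -0.4]
width: 1.0
```

Run:
```python
from h import *
o=observe(); print(o["ee_pos"],o["tcp_rot"],o["contact_force"],o["t"])
p,d,c=cap("wrist"); save("e_w5",p); np.savez("pics/w5.npz",p=p,d=d,c=c); rim(p,c,0.083)
```

```text
[ 0.4997893  -0.19235679  0.22079115] [[ 1.90325742e-05  6.61811806e-02  9.97807622e-01]
 [-4.12019511e-04  9.97807538e-01 -6.61811672e-02]
 [-9.99999915e-01 -4.09856610e-04  4.62587837e-05]] [-0.25249233  0.3420287  -0.44575789] 6.6
outer [ 0.5024 -0.1885] [0.1345 0.0128] 87.15 [284. 190.]
```

View pics/e_w5.png

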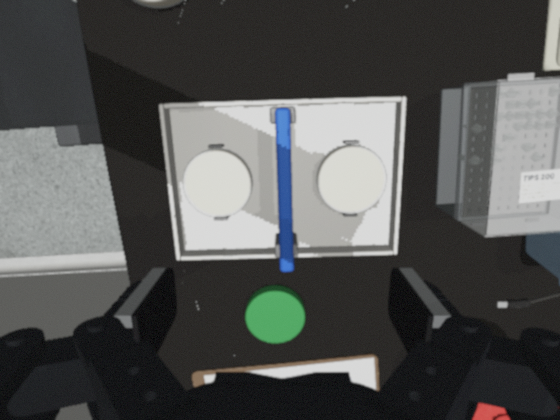

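The dish lies flat in the lower tray (top 20.6 mm, slope 0.004, centre (0.499, 0.208)). The view shows the handle at about (284,190), world (0.502, -0.1885), tray yaw -2.9°. Now the grasp.

>>> {"name": "drive_tool", "arguments": {"commands": [[0.07, 0.05, 0.004, 0.002, -0.2], [0.06, 0.1, 0.004, 0.002, -0.2], [0.05, 0.14, 0.004, 0.002, -0.2], [0.05, 0.158, 0.004, 0.002, -0.2], [0.05, 0.165, 0.004, 0.002, -0.2], [0.05, 0.165, 0.004, 0.002, -0.2], [0.03, 0.165, 0.004, 0.002, -0.2], [0.03, 0.165, 0.004, 0.002, -0.2]], "squeeze": 80}}

```text
t: 7.45
ee_pos: [0.504, -0.1864, 0.0572]
tcp_rot: [[0.003, 0.043, 0.999], [-0.0, 0.999, -0.043], [-1.0, -0.0, 0.003]]
contact_force: [1.0, -0.0, 0.1]
width: 0.355
```

>>> {"name": "drive_tool", "arguments": {"commands": [[0.016, 0, 0, 0, 0], [0.004, 0, 0, 0, 0], [0.004, 0, 0, 0, 0], [0.004, 0, 0, 0, 0], [0.004, 0, 0, 0, 0]]}}

```text
t: 7.95
ee_pos: [0.5032, -0.1865, 0.056]
tcp_rot: [[0.001, 0.044, 0.999], [-0.0, 0.999, -0.044], [-1.0, -0.0, 0.001]]
contact_force: [1.1, -0.0, 1.0]
width: 0.122
```

>>> {"name": "drive_tool", "arguments": {"commands": [[0.004, -0.005, 0, 0, 0], [0.004, -0.012, 0, 0, 0], [0.004, -0.02, 0, 0, 0], [0.004, -0.03, 0, 0, 0], [0.004, -0.045, 0, 0, 0], [0.004, -0.065, 0, 0, 0], [0.004, -0.085, 0, 0, 0], [0.004, -0.105, 0, 0, 0]]}}

```text
t: 8.75
ee_pos: [0.5026, -0.1866, 0.1626]
tcp_rot: [[0.001, 0.045, 0.999], [0.0, 0.999, -0.045], [-1.0, 0.0, 0.001]]
contact_force: [0.6, 1.4, -3.2]
width: 0.123
```

>>> {"name": "drive_tool", "arguments": {"commands": [[0.004, -0.012, 0, 0, 0], [0.004, -0.02, 0, 0, 0], [0.004, -0.025, 0, 0, 0], [0.004, -0.025, 0, 0, 0], [0.004, -0.025, 0, 0, 0]]}}

```text
t: 9.25
ee_pos: [0.5022, -0.1862, 0.1851]
tcp_rot: [[-0.001, 0.044, 0.999], [0.0, 0.999, -0.044], [-1.0, 0.0, -0.001]]
contact_force: [-0.3, 0.5, -3.6]
width: 0.12
```

Run:
```python
from h import *
o=observe(); print(np.round(o["ee_pos"],4),np.round(o["contact_force"],2),np.round(o["moment"],3),o["t"],o["width"])
p,d,c=cap("wrist"); o=observe(); print(np.round(o["ee_pos"],4),np.round(o["contact_force"],2),np.round(o["moment"],3))
save("f_w6",p); np.savez("pics/w6.npz",p=p,d=d,c=c)
```

```text
[ 0.5022 -0.1862  0.1851] [-0.26  0.49 -3.59] [ 0.027 -0.006  0.016] 9.25 0.11959657810223089
[ 0.5021 -0.1861  0.185 ] [-0.05  0.07 -3.77] [ 0.078  0.016 -0.03 ]
```

View pics/f_w6.png

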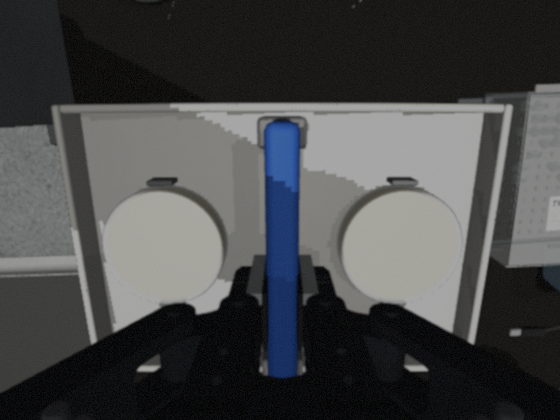

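The tray hangs from the handle and looks level; the weight reads about 3.7 N. I check the tilt and find the tray centre relative to the tool.

Run:
```python
from h import *
f=np.load("pics/w6.npz",allow_pickle=True); p,d,c=f["p"],f["d"],f["c"].item(); X=cloud(c,d)
R=np.array([[.999,.044],[-.044,.999]]).T  # cols: tool z, tool y in world
T=np.array([.5021,-.1861]); L=(X[...,:2]-T)@np.c_[[.999,-.044],[.044,.999]]  # a along jaw, b along bar
h=cv2.cvtColor(p,cv2.COLOR_RGB2HSV); w=(d>0)&(h[...,1]<60)&(h[...,2]>70)&(np.abs(L[...,0])<.12)&(L[...,1]<.09)&(L[...,1]>-.03)
for lo,hi in((.125,.142),(.144,.154),(.1515,.165)):
    m=w&(X[...,2]>lo)&(X[...,2]<hi); Q=np.c_[L[m],X[m][:,2]]
    A=np.c_[Q[:,:2],np.ones(len(Q))]; s=np.linalg.lstsq(A,Q[:,2],rcond=None)[0]; r=np.abs(A@s-Q[:,2])<.002
    s=np.linalg.lstsq(A[r],Q[r,2],rcond=None)[0]; print(lo,len(Q),"slope a,b, z0",s.round(4),"a",np.percentile(Q[:,0],[.5,99.5]).round(4),"b",np.percentile(Q[:,1],[.5,99.5]).round(4))
# wall-top outer edge by rays at z=.1545
wh=((h[...,1]<60)&(h[...,2]>80)).astype(np.uint8)
def loc(uv): return ((onplane(c,uv,.1547)[:,:2]-T)@np.c_[[.999,-.044],[.044,.999]]).round(4)
for u in (100,200,380,470):
    v=next(v for v in range(90,130) if wh[v,u:u+3].all()); print("back",u,v,loc((u,v)))
for v in (112,130,150,180,200):
    a=next((u for u in range(45,120) if wh[v,u:u+3].all()),0); b=[u for u in range(470,525) if wh[v,u]]; print("left",v,a,loc((a,v)),"right cands",b[-1],loc((b[-1],v)))
bl=np.argwhere((h[...,0]>100)&(h[...,0]<130)&(h[...,1]>130)&(h[...,2]>60))[:,::-1]
print("bar",cv2.minAreaRect(((onplane(c,bl,.212)[:,:2]-T)@np.c_[[.999,-.044],[.044,.999]]).astype(np.float32)))
```

```text
0.125 37186 slope a,b, z0 [-2.600e-03  1.000e-04  1.335e-01] a [-0.1067  0.1059] b [-0.0281  0.0685]
0.144 28098 slope a,b, z0 [-0.0022  0.04    0.1496] a [-0.1096  0.1089] b [-0.0294  0.0726]
0.1515 7031 slope a,b, z0 [-0.0023  0.0018  0.1531] a [-0.1101  0.1094] b [-0.0286  0.0727]
back 100 105 [[-0.0854  0.0721]]
back 200 103 [[-0.0382  0.0726]]
back 380 103 [[0.0453 0.0726]]
back 470 103 [[0.0876 0.073 ]]
left 112 52 [[-0.109   0.0692]] right cands 512 [[0.1083 0.0691]]
left 130 45 [[-0.1138  0.0609]] right cands 524 [[0.1156 0.0608]]
left 150 45 [[-0.1154  0.0514]] right cands 524 [[0.1172 0.0513]]
left 180 45 [[-0.118   0.0366]] right cands 524 [[0.1199 0.0366]]
left 200 45 [[-0.1198  0.0264]] right cands 524 [[0.1217 0.0264]]
bar ((-0.000164031982421875, 0.017769506201148033), (0.01128614041954279, 0.09614069014787674), 0.031163198873400688)
```

>>> {"name": "drive_tool", "arguments": {"commands": [[0.004, 0, 0.01, -0.0005, -0.1], [0.004, 0, 0.03, -0.0015, -0.2], [0.004, 0, 0.06, -0.003, -0.4], [0.004, 0, 0.095, -0.005, -0.6], [0.004, 0, 0.13, -0.0065, -0.8], [0.004, 0, 0.165, -0.008, -1.0], [0.004, 0, 0.2, -0.01, -1.2], [0.004, 0, 0.235, -0.012, -1.28]]}}

```text
t: 10.1
ee_pos: [0.5003, 0.051, 0.1855]
tcp_rot: [[-0.001, -0.069, 0.998], [0.0, 0.998, 0.069], [-1.0, 0.0, -0.001]]
contact_force: [0.1, -0.6, -4.8]
width: 0.122
```

>>> {"name": "drive_tool", "arguments": {"commands": [[0.004, 0, 0.035, 0.0, 0], [0.004, 0, 0.07, 0.002, 0], [0.004, 0, 0.1, 0.0025, 0], [0.004, 0, 0.125, 0.003, 0], [0.004, 0, 0.145, 0.003, 0], [0.004, 0, 0.155, 0.003, 0], [0.004, 0, 0.155, 0.003, 0], [0.004, 0, 0.155, 0.003, 0]]}}

```text
t: 10.9
ee_pos: [0.4935, 0.2025, 0.1856]
tcp_rot: [[-0.0, -0.067, 0.998], [-0.001, 0.998, 0.067], [-1.0, -0.001, -0.0]]
contact_force: [0.4, -0.5, -3.7]
width: 0.121
```

```bash
cat >> h.py <<'E'
def st():
    o=observe(); R=np.array(o["tcp_rot"]); print("t",round(o["t"],2),"pos",np.round(o["ee_pos"],4),"yaw",round(np.degrees(np.arctan2(R[1,2],R[0,2])),2),"tiltx",np.round(R[:2,0],4),"F",np.round(o["contact_force"],2),"M",np.round(o["moment"],3),"w",round(o["width"],3)); return o
E
python3 - <<'E'
from h import *
st()
for n in ("wrist","side","scene"):
    p,d,c=cap(n); st(); np.savez("pics/v7%s.npz"%n,p=p,d=d,c=c)
    if n=="wrist": save("g_w7",p)
E
```

```text
t 10.9 pos [0.4935 0.2025 0.1856] yaw 3.83 tiltx [-0.0004 -0.0012] F [ 0.43 -0.46 -3.73] M [-0.058 -0.006  0.013] w 0.121
t 10.95 pos [0.4937 0.202  0.1857] yaw 3.77 tiltx [-0.0003 -0.0011] F [-0.94 -0.8  -4.1 ] M [-0.046  0.001  0.034] w 0.124
t 11.0 pos [0.4938 0.2019 0.1858] yaw 3.73 tiltx [-0.0001 -0.0007] F [-0.55 -0.29 -3.71] M [ 0.019  0.002 -0.057] w 0.126
t 11.05 pos [0.4938 0.202  0.1858] yaw 3.73 tiltx [-0.     -0.0004] F [ 0.82 -0.9  -3.63] M [-0.034  0.039  0.022] w 0.121
```

>>> {"name": "drive_tool", "arguments": {"commands": [[0.004, 0, 0.007, 0.004, 0], [0.004, 0.01, 0.013, 0.0067, 0], [0.004, 0.025, 0.013, 0.0067, 0], [0.004, 0.04, 0.013, 0.0067, 0], [0.004, 0.055, 0.013, 0.0067, 0], [0.004, 0.065, 0.013, 0.0067, 0], [0.004, 0.068, 0.013, 0.0067, 0], [0.004, 0.068, 0.013, 0.0067, 0]]}}

```text
t: 11.85
ee_pos: [0.4993, 0.2172, 0.1174]
tcp_rot: [[-0.0, -0.068, 0.998], [-0.0, 0.998, 0.068], [-1.0, -0.0, -0.001]]
contact_force: [-0.2, 0.3, -3.4]
width: 0.126
```

>>> {"name": "drive_tool", "arguments": {"commands": [[0.004, 0, 0, 0, 0], [0.004, 0, 0, 0, 0]]}}

```text
t: 12.05
ee_pos: [0.5, 0.2175, 0.1186]
tcp_rot: [[0.001, -0.068, 0.998], [0.001, 0.998, 0.068], [-1.0, 0.001, 0.001]]
contact_force: [-0.9, 0.1, -3.6]
width: 0.121
```

Run:
```python
from h import *
st()
p,d,c=cap("wrist"); st(); np.savez("pics/w8.npz",p=p,d=d,c=c)
p2,d2,c2=cap("side"); st(); np.savez("pics/s8.npz",p=p2,d=d2,c=c2)
save("h_s8",np.hstack([cv2.resize(p2[150:280,150:310],(640,520),interpolation=2)]))
```

```text
t 12.05 pos [0.5    0.2175 0.1186] yaw 3.87 tiltx [0.0014 0.001 ] F [-0.9   0.12 -3.65] M [-0.036 -0.008 -0.013] w 0.121
t 12.1 pos [0.5    0.2174 0.1185] yaw 3.88 tiltx [0.0013 0.0009] F [-0.18  0.38 -3.33] M [ 0.005 -0.004 -0.021] w 0.121
t 12.15 pos [0.4998 0.2174 0.1184] yaw 3.87 tiltx [0.001  0.0009] F [-0.52  0.04 -4.81] M [ 0.026  0.019 -0.024] w 0.117
```

View pics/h_s8.png

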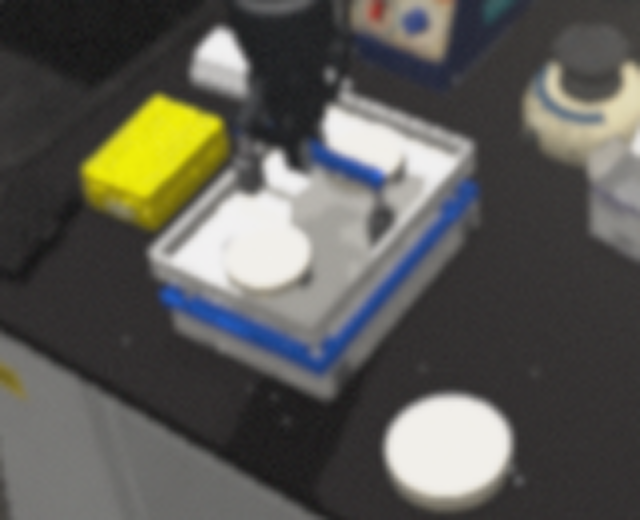

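The tray hangs level just above the rim and is parallel to it. Now a gentle descent to feel for contact.

>>> {"name": "drive_tool", "arguments": {"commands": [[0.004, 0.003, -0.0015, 0, 0], [0.004, 0.006, -0.0015, 0, 0], [0.004, 0.009, -0.0015, 0, 0], [0.004, 0.011, -0.0015, 0, 0], [0.004, 0.013, -0.0015, 0, 0], [0.004, 0.015, -0.0015, 0, 0], [0.004, 0.015, -0.0015, 0, 0]]}}

```text
t: 12.85
ee_pos: [0.4993, 0.2156, 0.1025]
tcp_rot: [[-0.001, -0.068, 0.998], [-0.0, 0.998, 0.068], [-1.0, -0.0, -0.001]]
contact_force: [0.3, -0.0, -4.7]
width: 0.125
```

>>> {"name": "drive_tool", "arguments": {"commands": [[0.004, 0.001, 0, 0, 0], [0.004, 0.002, 0, 0, 0], [0.004, 0.002, 0, 0, 0]]}}

```text
t: 13.15
ee_pos: [0.4995, 0.2156, 0.1007]
tcp_rot: [[-0.0, -0.068, 0.998], [-0.0, 0.998, 0.068], [-1.0, -0.0, -0.0]]
contact_force: [-1.1, -0.2, -3.5]
width: 0.123
```

```bash
cat >> h.py <<'E'
def plate():
    p,d,c=cap("wrist"); o=st(); X=cloud(c,d); h=cv2.cvtColor(p,cv2.COLOR_RGB2HSV); T=np.array(o["ee_pos"]); R=np.array(o["tcp_rot"])
    L=(X[...,:2]-T[:2])@np.c_[R[:2,2],R[:2,1]]
    w=(d>0)&(h[...,1]<60)&(h[...,2]>70)&(np.abs(L[...,0])<.1)&(L[...,1]<.066)&(L[...,1]>-.02)
    z=X[...,2]; m=w&(np.abs(z-(T[2]-.0515))<.0125); Q=np.c_[L[m],z[m]]; A=np.c_[Q[:,:2],np.ones(len(Q))]; r=np.ones(len(Q),bool)
    for _ in range(6):
        s=np.linalg.lstsq(A[r],Q[r,2],rcond=None)[0]; r=np.abs(A@s-Q[:,2])<.002
    print("plate slope a,b",s[:2].round(4),"z0",round(s[2],4),"origin z",round(s[2]-.0118,4),"n",r.sum()); return p,d,c
E
python3 - <<'E'
from h import *
plate()
E
```

```text
t 13.2 pos [0.4995 0.2157 0.1008] yaw 3.88 tiltx [-0.      0.0001] F [-0.16  0.36 -4.28] M [-0.05   0.021  0.026] w 0.124
plate slope a,b [-0.0014  0.0001] z0 0.049 origin z 0.0372 n 30154
```

Force still shows the full hanging weight, and the origin is about 37 mm up, below the 42 mm at which the lugs would rest on the rim, so they seem to have entered. I keep lowering gently.

>>> {"name": "drive_tool", "arguments": {"commands": [[0.004, 0.001, 0, 0, 0], [0.004, 0.002, 0, 0, 0], [0.004, 0.003, 0, 0, 0], [0.004, 0.004, 0, 0, 0], [0.004, 0.005, 0, 0, 0], [0.004, 0.006, 0, 0, 0], [0.004, 0.006, 0, 0, 0]]}}

```text
t: 13.9
ee_pos: [0.4995, 0.2157, 0.0948]
tcp_rot: [[-0.0, -0.067, 0.998], [0.0, 0.998, 0.067], [-1.0, 0.0, -0.0]]
contact_force: [0.2, 0.6, -2.4]
width: 0.124
```

>>> {"name": "drive_tool", "arguments": {"commands": [[0.004, 0.001, 0, 0, 0], [0.004, 0.002, 0, 0, 0], [0.004, 0.003, 0, 0, 0], [0.004, 0.003, 0, 0, 0]]}}

```text
t: 14.3
ee_pos: [0.4996, 0.2157, 0.0918]
tcp_rot: [[0.0, -0.068, 0.998], [0.0, 0.998, 0.068], [-1.0, 0.0, 0.0]]
contact_force: [-0.7, 0.6, -1.3]
width: 0.121
```

Run:
```python
from h import *
plate()
```

```text
t 14.35 pos [0.4996 0.2157 0.0919] yaw 3.87 tiltx [0.0001 0.0002] F [-1.08  0.63 -1.56] M [-0.028  0.151  0.004] w 0.123
plate slope a,b [-0.0008 -0.0003] z0 0.0461 origin z 0.0343 n 31831
```

>>> {"name": "drive_tool", "arguments": {"commands": [[0.004, 0.001, 0, 0, 0], [0.004, 0.002, 0, 0, 0], [0.004, 0.003, 0, 0, 0], [0.004, 0.004, 0, 0, 0], [0.004, 0.005, 0, 0, 0], [0.004, 0.006, 0, 0, 0], [0.004, 0.007, 0, 0, 0], [0.004, 0.007, 0, 0, 0]]}}

```text
t: 15.15
ee_pos: [0.4996, 0.2157, 0.0849]
tcp_rot: [[0.0, -0.068, 0.998], [0.0, 0.998, 0.068], [-1.0, 0.0, 0.0]]
contact_force: [-1.5, -0.7, 3.3]
width: 0.121
```

Run:
```python
from h import *
plate()
f=np.load("pics/w5.npz",allow_pickle=True); p,d,c=f["p"],f["d"],f["c"].item(); X=cloud(c,d); print("rest plate z",[np.median(X[a:b,u:v,2]).round(4) for a,b,u,v in((120,140,240,265),(220,240,240,265),(120,140,300,320),(220,240,310,330))], "dish tops",X[185,217,2],X[180,350,2])
```

```text
t 15.2 pos [0.4996 0.2157 0.0849] yaw 3.87 tiltx [0.0002 0.0002] F [-1.09 -0.04  3.75] M [-0.077  0.37   0.005] w 0.123
plate slope a,b [-0.0002 -0.0006] z0 0.0455 origin z 0.0337 n 13068
rest plate z [np.float64(0.0132), np.float64(0.0133), np.float64(0.0132), np.float64(0.0131)] dish tops 0.028454803385063288 0.028770108171605357
```

The plate top at rest was 13.2 mm and is now about 45.8 mm, so the origin sits about 32.6 mm up against the nominal 33: seated and level. I ease to neutral and release.

>>> {"name": "drive_tool", "arguments": {"commands": [[0.004, -0.002, 0, 0, 0], [0.004, -0.0035, 0, 0, 0], [0.004, -0.0035, 0, 0, 0], [0.02, -0.0035, 0, 0, 0], [0.03, -0.0035, 0, 0, 0], [0.045, -0.0035, 0, 0, 0], [0.045, -0.0035, 0, 0, 0], [0.045, -0.0035, 0, 0, 0]]}}

```text
t: 16.0
ee_pos: [0.4996, 0.2157, 0.0883]
tcp_rot: [[0.0, -0.068, 0.998], [0.0, 0.998, 0.068], [-1.0, 0.0, 0.0]]
contact_force: [-1.1, -0.1, 0.3]
width: 0.521
```

>>> {"name": "drive_tool", "arguments": {"commands": [[0.045, -0.01, 0, 0, 0], [0.045, -0.03, 0, 0, 0], [0.045, -0.06, 0, 0, 0], [0.045, -0.1, 0, 0, 0], [0.045, -0.14, 0, 0, 0], [0.045, -0.15, 0, 0, 0], [0.045, -0.15, 0, 0, 0]]}}

```text
t: 16.7
ee_pos: [0.5008, 0.2161, 0.2407]
tcp_rot: [[0.004, -0.067, 0.998], [0.003, 0.998, 0.067], [-1.0, 0.003, 0.004]]
contact_force: [-0.2, -0.2, -0.2]
width: 0.525
```

Run:
```python
from h import *
st(); p,d,c=cap("wrist"); X=cloud(c,d); h=cv2.cvtColor(p,cv2.COLOR_RGB2HSV); np.savez("pics/w9.npz",p=p,d=d,c=c)
T=np.array([.4994,.2131]); L=(X[...,:2]-T)@np.c_[[.9977,.068],[-.068,.9977]]
w=(d>0)&(h[...,1]<60)&(np.abs(L[...,0])<.1)&(np.abs(L[...,1])<.065)&(np.abs(X[...,2]-.046)<.01)
Q=np.c_[L[w],X[w][:,2]];A=np.c_[Q[:,:2],np.ones(len(Q))];r=np.ones(len(Q),bool)
for _ in range(6): s=np.linalg.lstsq(A[r],Q[r,2],rcond=None)[0]; r=np.abs(A@s-Q[:,2])<.002
print("plate slopes,z0",s.round(4),r.sum())
p2,d2,c2=cap("side"); p3,_,_=cap("scene")
save("i_fin",np.hstack([cv2.resize(p[60:340],(400,200)),cv2.resize(p2[160:310,160:360],(400,300))[:200]]) if 0 else np.vstack([np.hstack([cv2.resize(p,(400,300)),cv2.resize(p2[130:280,150:350],(400,300),interpolation=2)]),np.hstack([cv2.resize(p2,(400,300)),cv2.resize(p3,(400,300))])]))
```

```text
t 16.7 pos [0.5008 0.2161 0.2407] yaw 3.87 tiltx [0.0039 0.003 ] F [-0.15 -0.22 -0.17] M [ 0.01  -0.026  0.035] w 0.525
plate slopes,z0 [-0.0005  0.      0.0461] 16949
```

View pics/i_fin.png

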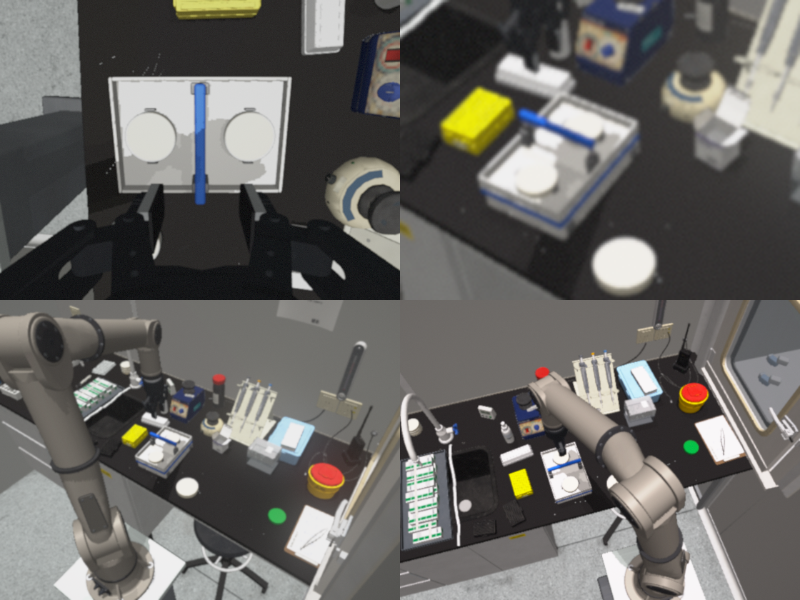

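The tray sits level and flush on the blue rim, with the plate top at 46.1 mm (13.2 mm at rest plus the nominal 33) and slopes of at most 0.0005. The gripper is well clear and the other things are undisturbed, so I hand in.

```bash
python3 -c "
from h import *
print(robot.job_done()); st()"
```

```text
the job is handed in; nothing more can be done
None
the job is handed in; nothing more can be done
```

The job is done and handed in at about 17 s of the 72 s allowed. The dish lies in the lower tray, and the upper tray is seated flush on the blue rim.

- **Dish:** I took the smaller white one (about 67 mm; the other white one is about 94 mm, and the green one was left alone). After release it lay flat on the floor of the lower tray, with its top at 20.6 mm.
- **Upper tray:** I lifted it level by its handle (about 3.7 N) and carried it over the rim centre found with the wrist camera. On the slow descent the lugs entered the sockets at the first try. I pressed with at most about 4 N, eased off to zero load and let go.
- **Last checks:** The plate top measured 46.1 mm, or 32.9 mm above its rest height (nominal 33), with slopes of at most 0.0005. The wrist force was about 0, the gripper about 0.15 m clear, and the final picture shows the other things where they stood.
- **Disagreements:** None of note. The measured tool position wandered by 1–2 mm, and I allowed for this with a 1.5 mm correction before lowering.

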